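Switch off the egg cooker and take it apart for washing

ROBOT

A 6-joint arm with a two-finger parallel gripper is mounted at the origin on the work surface; the furniture and walls round the work are solid. World frame = base frame: x ahead of the robot, y to its left, z up, the work surface at z = 0. Lengths are in mm, angles in rad, forces in N, time in s.
With the tool pointing down it reaches from about 400 to 925 mm from the base axis. Payload 12.5 kg.
Tool frame: the origin (TCP) lies at the very end of the fingers, on their centre line; the grasp point (between the pads) lies 19 mm behind it; z points along the fingers, y is the line along which they close (so a half turn about z gives the same grasp; the last joint's range is limited). The gripper opens to 95 mm and grips with 3 to 60 N. Pads are 20 mm wide; open, the fingers measure 119 mm over their backs; the gripper's body (75 mm by 180 mm) begins 59 mm behind the grasp point.
Start: joints at [-1.355, 0.491, 1.559, -0, 1.092, -0.106], TCP at [197.695, -592.928, 214.661] pointing down, gripper open.
Joint ranges: [-3.1, 3.1], [-0.84, 2.19], [0.05, 2.79], [-1.13, 4.28], [0.06, 2.93], [-2.69, 2.69]. Speed limits (rad/s): [2.22, 2.22, 2.79, 3.14, 3.14, 3.14].

INTERFACE

Orientations are given as [roll, pitch, yaw] about the fixed x, y, z axes, in that order (R = Rz(yaw) Ry(pitch) Rx(roll)).
In Python, from cell import env, job, read_camera, camera_info gives the robot as it stands (env), with the cameras as plain functions and the job (job).
- The arm moves only by the shell command python3 steer.py 'ROWS'. ROWS is one flat JSON list of numbers that holds 1 to 5 rows one after another, with no inner brackets; each row has 5 numbers: dx, dy, dz in mm, then a turn about the tool's z in rad, then the opening from 0.0 (shut) to 1.0 (fully open); each row is the pose to reach, as a shift and turn from the pose commanded when the command began, along the tool's axes at that moment; what a row does not reach only later rows make up. A row lasts 1/12 s, in which the tool goes at most 41.7 mm and 0.125 rad, less where a joint would pass 70% of its speed; a pose out of reach is approached as far as the arm can. The fingers move at their own pace and stop on an object; the grip force is fixed at half the most. Time passes only in rows, so rows that do not move let the fingers close. It prints the time, the measured TCP pose, the force, the opening and the grip force at its end. Input that does not fit is refused with a message, and nothing moves.
- env.state(): the state, without advancing time (a new reading comes with each control period).
- read_camera(name): name is "scene" or "top" or "wrist"; returns (picture, depth): 384x512x3 uint8, red, green, blue; 384x512 float32, mm along the optical axis (not along the pixel's ray), 0 where there is no reading.
- camera_info(name): a dict with "vertical_fov" (degrees; the focal length in pixels is half the picture's height over the tangent of half this angle, whatever the lens; pixels are square), "cx", "cy" (the principal point, pixels), "origin" and "attitude" of the camera in the world. Camera axes: x right, y down, z forward; pixel columns grow to the right and rows downward; lengths in mm; the calibration is good to about 2 mm. A picture is of the moment at which its call begins: read the wrist's pose just before it. camera_info takes no time and is no camera call; for the wrist camera it gives the pose at the moment of the call.
- job.job_done(): hands the job in; it is judged then, once.
The state is a dict: "t": time; "joints": joint angles; "qvel": joint speeds; "tau": joint torques, N m; "eef_pos": TCP position; "tcp_rot": TCP orientation; "ft_force": force on the tool from outside, world axes, zero at the start; "moment": the same for the moment, N m; "opening": opening from 0.0 (shut) to 1.0 (fully open); "grip_force": force on a finger pad.
Only numpy, scipy, OpenCV 4.12 (cv2) and the standard library are available. Lean on these libraries where they do the work, as an engineer would, in place of code of your own. Each camera call takes 0.05 s, during which the arm holds its last target. There are 200 camera calls.

TASK

Switch the egg cooker off: flip up the guard over its button until it stays open by itself, and press the button all the way down. Then take the cooker apart from the top: set the lid on the drying mat (knob up), then set the basket beside it on the mat (handle up), neither dropped, and last, without lifting it, slide the bowl forward out of the open front of its base until it stands on the worktop wholly in front of the base plate. Leave the guard open and do not disturb the other things.

Things in the scene. Friction and masses are not known exactly. Their poses are not given: they have to be found in the camera images.
- dock: Egg cooker's black base, fixed. Origin: on the worktop under the middle of the bowl's place; x to the back (open front is -x, roughly towards the robot), y left, z up. Foot plate 8 mm thick, x -68 to 75, y -165 to 70 mm; back stop 30 mm high at x 65 to 75, y -35 to 35. At its right the control head, a block 60 x 62 mm, 82 mm high, centred at x 0, y -125, the guarded button on top.
- guard (a joint): Grey open-bottomed cover over the button, 53 mm long, 56 wide, 32 high, 40 g, hinged along the dock's y at its back lower edge. Rad: 0 closed, 1.9 leaning back at its stop. Let go below about 0.9 it falls shut, past about 1.3 it falls fully open. Open, it reaches up to 150 mm above the worktop, back to dock x 75 mm. Lift it by its front lip.
- guard_hinge (a point): Point on the guard's hinge axis in the middle of its width, fixed to the dock at x 26, y -125, z 83 mm.
- guard_lip (a point): Middle of the front edge of the guard's lip (moves with it), 71 mm in front of the hinge when closed. Lip 56 mm wide, 4 mm thick, sticks 19 mm out of the cover; closed, its underside is 87 mm above the worktop and overhangs the head's front face by 15 mm, so tilted fingertips can lift it from below.
- stop_button (a joint): White push button, 28 mm across, under the guard; 0 up, 0.006 m fully down (needs 5 N, springs back). Counts as pressed beyond 0.0045 m.
- stop_button_top (a point): Centre of the button's top face (about the dock's x -2, y -125 mm; see z), to be pressed straight down.
- lid: Aluminium dome lid, 134 mm across, 92 mm high, 0.11 to 0.2 kg. Origin: centre of its lower rim, z up. On top a black round knob, 32 mm across, 74 to 92 mm above the origin, on a 16 mm stem; the dome's top is at 66 mm. Starts over the basket's flange, rim 68.5 mm above the worktop, skirt 6 mm below its seat: lift straight up.
- basket: Steel egg basket, 115 mm across its flange, body 100 mm across, 40 mm deep, 0.11 to 0.2 kg. Origin: centre of its flat underside, z up. A central stem carries a black bar handle, 50 mm long along the basket's y, 14 mm wide along its x, 73 to 89 mm above the origin. Its flange (36 mm up) hangs on the bowl's rim, under the lid; 5 mm play sideways.
- bowl: White ceramic bowl, 118 mm across, 62 mm high, wall 4 mm, floor 5 mm, foot 100 mm across, 0.26 to 0.47 kg. Origin: centre of its underside, z up. Starts loose on the base plate, 8 mm above the worktop. Too wide to grasp across; once empty, closed fingertips can hook its front wall from inside and draw it off the plate.
- mat: Grey ribbed drying mat, fixed, 300 mm along its x, 175 mm along its y, 5 mm thick. Origin: centre of its underside. Room for lid and basket one behind the other along x (for example 72 mm to either side of the middle).
- salt_shaker: Salt shaker, 44 mm across, 90 mm high, standing left of the cooker; leave alone. Origin: centre of the underside.
- pepper_mill: Wooden pepper mill, 58 mm across, 140 mm high, standing left of the cooker; leave alone. Origin: centre of the underside.
- teaspoon: Teaspoon, 130 mm long, lying in front of the mat; leave alone. Origin: centre of the underside.
- mug: Striped mug, 83 mm across, 94 mm high, standing front left of the cooker; leave alone. Origin: centre of the underside.

How it is judged (in metres and radians):
On the way, in this order (a step that is already met when the one before it is completed fails the run):
1. the guard stands open by itself (past 1.6 rad, no finger on it) (value of joint guard above 1.6 rad and contact force between the fingers and dock below 0.1 N), for 0.2 s.
2. the button is pressed down beyond 4.5 mm with the guard open (value of joint stop_button above 0.0045 m and value of joint guard above 1.5 rad), for 0.05 s.
3. the lid stands on the mat, knob up, released (x of lid in the frame of mat between -0.105 and 0.105 m and y of lid in the frame of mat between -0.045 and 0.045 m and height (world z) of lid below 0.01 m and angle between lid's own z axis and vertical below 0.08 rad and contact force between the fingers and lid below 0.1 N and linear speed of lid below 0.03 m/s), for 0.2 s.
4. the basket stands on the mat, handle up, released (x of basket in the frame of mat between -0.105 and 0.105 m and y of basket in the frame of mat between -0.045 and 0.045 m and height (world z) of basket below 0.01 m and angle between basket's own z axis and vertical below 0.08 rad and contact force between the fingers and basket below 0.1 N and linear speed of basket below 0.03 m/s), for 0.2 s.
5. the bowl stands on the worktop in front of the base plate, released (x of bowl in the frame of dock below -0.125 m and y of bowl in the frame of dock between -0.07 and 0.07 m and z of bowl in the frame of dock below 0.005 m and angle between bowl's own z axis and vertical below 0.08 rad and linear speed of bowl below 0.03 m/s and contact force between the fingers and bowl below 0.1 N), for 0.2 s.
At the end, for the whole second after the job is handed in: Lid and basket upright on the mat (centres within 105 mm along, 45 mm across its middle); bowl upright on the worktop, its centre over 125 mm in front of the dock origin and within 70 mm of its centre line; guard open past 1.5 rad; all released and at rest (tilts under 0.08 rad) (all of step 3 and all of step 4 and all of step 5 and value of joint guard above 1.5 rad); the robot touches nothing.
It fails at once if the bowl is lifted (its origin more than 30 mm above the worktop) or tipped over 0.4 rad (height (world z) of bowl above 0.03 m or angle between bowl's own z axis and vertical above 0.4 rad).
It fails at once if the lid is dropped or thrown (faster than 0.7 m/s while the fingers do not touch it) (linear speed of lid above 0.7 m/s and contact force between the fingers and lid below 0.05 N).
It fails at once if the basket is dropped or thrown (faster than 0.7 m/s while the fingers do not touch it) (linear speed of basket above 0.7 m/s and contact force between the fingers and basket below 0.05 N).
It fails at once if a bystander is moved more than 30 mm or knocked over (distance of any of salt_shaker, pepper_mill, teaspoon, mug from where it was at the start of the episode above 0.03 m or angle between any of salt_shaker, pepper_mill, mug's own z axis and vertical above 0.5 rad).
It also fails if it takes over 72 s, if anything falls off the work surface, if the arm or the gripper's body presses on something with over 40 N, if the wrist force passes 120 N, or if a joint passes its speed limit or range.

## Working session

There is one attempt and no reset: what is moved stays moved. The work goes in short steps, Python scripts to look and compute and a shell command to move; the robot and the scene stay as the last step left them, time stands still between calls to the robot, and variables do not carry over. Pictures are saved under pics/ and viewed, at most 13 in all, crops included, and the job is handed in when it is done.

```bash
ls; mkdir -p pics; cat > h.py <<'E'
import numpy as np, cv2
from cell import env, job, read_camera, camera_info
from scipy.spatial.transform import Rotation as R
def cam(name):
    i=camera_info(name); p,d=read_camera(name); return i,p,d
def rot(i):
    a=np.array(i["attitude"],float)
    return a if a.shape==(3,3) else R.from_euler('xyz',a).as_matrix()
def cloud(i,d):
    h,w=d.shape; f=h/2/np.tan(np.radians(i["vertical_fov"])/2)
    v,u=np.mgrid[0:h,0:w]
    c=np.stack([(u-i["cx"])/f*d,(v-i["cy"])/f*d,d],-1)
    return c@rot(i).T+np.array(i["origin"])
E
python3 - <<'E'
from h import *
for n in ("scene","top"):
    i,p,d=cam(n); print(i,(d==0).mean()); cv2.imwrite(f"pics/{n}0.png",p[:,:,::-1]); np.savez(f"{n}0.npz",p=p,d=d)
print(env.state())
E
```

```text
cell.py
pics
steer.py
{'vertical_fov': 55.12846026721651, 'cx': 257.3943362384394, 'cy': 192.22377887296648, 'origin': array([ 658.93985845, -519.45656498,  952.08613385]), 'attitude': array([-2.59807818,  0.00373097,  0.26551708])} 0.004063924153645833
{'vertical_fov': 42.95478278856128, 'cx': 256.2776803078534, 'cy': 191.8352344645486, 'origin': array([ 282.53097448,    7.61597839, 1327.97258764]), 'attitude': array([-2.97053336, -0.02261762, -1.56264888])} 0.0038401285807291665
{'t': 0.1, 'joints': array([-1.35460685e+00,  4.91490904e-01,  1.55936297e+00, -1.08632664e-05,
        1.09172037e+00, -1.05590581e-01]), 'qvel': array([-1.11452887e-03,  4.16999819e-04, -2.59778501e-04, -8.61064286e-04,
        1.47629966e-03,  1.49181958e-05]), 'tau': array([ 1.50762215e-03, -6.13622475e+01, -2.58605200e+01,  6.93516014e-02,
        4.70707007e-02, -4.62690332e-05]), 'eef_pos': array([ 197.63961559, -592.70869731,  214.13418877]), 'tcp_rot': array([-3.14061552e+00, -9.38720942e-05,  3.21785024e-01]), 'ft_force': array([ 0.04264515, -0.14462845, -0.145291  ]), 'moment': array([ 0.00362456, -0.00403516, -0.04230041]), 'grip_force': 0.0, 'opening': 1.0002759533650876}
```

View pics/scene0.png

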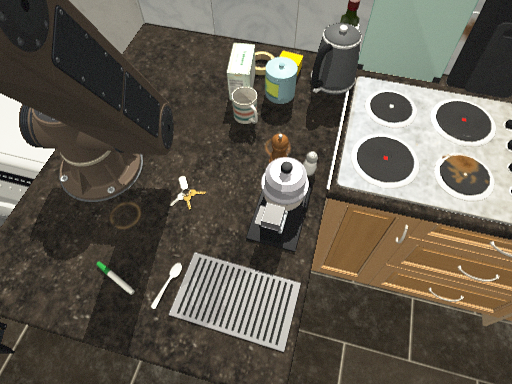

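View pics/top0.png

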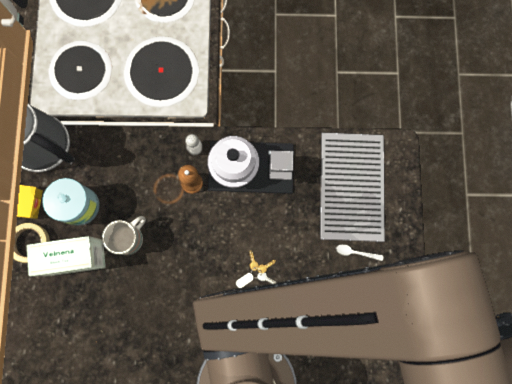

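The scene view shows the cooker (lid knob ~(286,167), guard ~(271,215)), mill ~(280,147), salt ~(310,162), mat ~(236,300), and spoon ~(167,285). The top view shows knob ~(233,156), guard ~(282,165), and mat ~(352,187). Next I measure from depth.

```bash
python3 - <<'E'
from h import *
for n in ("top","scene"):
    i=camera_info(n); z=np.load(n+"0.npz"); P=cloud(i,z["d"]); p=z["p"].astype(int)
    np.save(n+"P.npy",P)
    X,Y,Z=P[...,0],P[...,1],P[...,2]; v,u=np.mgrid[0:384,0:512]
    if n=="top": box=lambda a,b,c,e:(u>=a)&(u<=b)&(v>=c)&(v<=e)
    sat=p.max(-1)-p.min(-1); br=p.mean(-1)
    pts={"top":{"knob":(233,156),"guard":(282,165),"mat":(352,187),"salt":(192,140),"mill":(187,173),"worktop":(300,230)},
         "scene":{"knob":(286,167),"guard":(271,215),"mat":(236,300),"salt":(311,158),"mill":(280,140),"worktop":(220,230)}}[n]
    for k,(a,b) in pts.items(): print(n,k,P[b,a].round(1))
# mat: 
P=np.load("topP.npy");p=np.load("top0.npz")["p"].astype(int)
m=((p.mean(-1)>90)&(p.max(-1)-p.min(-1)<25)).astype(np.uint8)
v,u=np.mgrid[0:384,0:512]
mm=m*((u>310)&(u<395)&(v>125)&(v<245)).astype(np.uint8)
i=camera_info("top");f=192/np.tan(np.radians(i["vertical_fov"])/2);o=np.array(i["origin"])
def ray(px,z):
    px=np.atleast_2d(px).astype(float); c=np.c_[(px[:,0]-i["cx"])/f,(px[:,1]-i["cy"])/f,np.ones(len(px))]@rot(i).T
    return o+c*((z-o[2])/c[:,2])[:,None]
r=cv2.minAreaRect(ray(np.argwhere(mm>0)[:,::-1],5)[:,:2].astype(np.float32)); print("mat",r, cv2.boxPoints(r))
# guard top face: bright grey region near 282,165, height ~115
Z=P[...,2]
g=((abs(P[...,0]-P[165,282,0])<90)&(u>262)&(u<300)&(v>140)&(v<190)&(Z>100)&(Z<125))
r=cv2.minAreaRect(P[g][:,:2].astype(np.float32)); print("guardtop",r,np.median(P[g],0))
g=((u>262)&(u<300)&(v>140)&(v<190)&(Z>84)&(Z<98)); print("lip?",g.sum(),np.median(P[g],0) if g.any() else '')
# plate: z 4..14
g=((u>205)&(u<300)&(v>130)&(v<200)&(Z>3)&(Z<14)&(p.mean(-1)<45)); r=cv2.minAreaRect(P[g][:,:2].astype(np.float32)); print("plate",r)
# lid points z> 145 : knob
g=((u>200)&(u<262)&(v>125)&(v<190)&(Z>152)); print("knob",g.sum(),P[g].min(0),P[g].max(0),np.median(P[g],0))
g=((u>200)&(u<262)&(v>125)&(v<190)&(Z>60)&(Z<145)&(br>100 if False else True)); print("lid",cv2.minEnclosingCircle(P[g][:,:2].astype(np.float32)))
E
```

```text
top knob [573.6  40.8 158.4]
top guard [562.1 -83.  117.2]
top mat [ 528.1 -285.4    5. ]
top salt [633. 151.  87.]
top mill [533.6 154.8 138.9]
top worktop [ 408.  -140.9   -0.7]
scene knob [582.9  34.1 162.3]
scene guard [574.9 -89.7 116.4]
scene mat [ 537.3 -293.5    6.8]
scene salt [638.7 136.7  87.3]
scene mill [542.  145.2 128.5]
scene worktop [ 4.346e+02 -1.142e+02 -2.000e-01]
mat ((535.3555908203125, -293.0252685546875), (192.28823852539062, 332.6069030761719), 88.14353942871094) [[ 366.02478 -383.7314 ]
 [ 698.45715 -394.50644]
 [ 704.6864  -202.31912]
 [ 372.25403 -191.5441 ]]
guardtop ((575.439208984375, -82.0009994506836), (54.189239501953125, 50.31610107421875), 89.99874877929688) [574.62854204 -82.08859003 114.39475499]
lip? 175 [543.54556785 -79.6772882   90.7080032 ]
plate ((589.053955078125, -7.4872283935546875), (266.7029724121094, 164.984375), 85.81256866455078)
knob 140 [282.53097448   7.61597839 153.41336187] [ 594.00537348   55.74963461 1327.97258764] [577.97976465  40.85432781 160.56423652]
lid ((580.515625, 42.219398498535156), 67.6140365600586)
```

```bash
cat >> h.py <<'E'
def go(x,y,z,yaw=None):
    s=env.state(); e=np.array(s["eef_pos"]); M=R.from_euler('xyz',s["tcp_rot"]).as_matrix()
    d=M.T@(np.array([x,y,z])-e); a=s["tcp_rot"][2]
    t=0 if yaw is None else -((yaw-a+np.pi)%(2*np.pi)-np.pi)
    print("delta tool",d.round(1),"turn",round(t,3),"|",np.linalg.norm(d).round(),"t",round(s["t"],2),"pos",e.round(1),"rot",np.round(s["tcp_rot"],3))
E
python3 steer.py '[32,-25,-6,0,1,65,-50,-12,0,1,97,-75,-18,0,1,130,-100,-24,0,1,162,-125,-30,0,1]'
python3 steer.py '[32,-25,-6,0,1,65,-50,-12,0,1,97,-75,-18,0,1,130,-100,-24,0,1,162,-125,-30,0,1]'
python3 steer.py '[32,-25,-6,0.12,1,65,-50,-12,0.24,1,97,-75,-18,0.36,1,130,-100,-24,0.36,1,162,-125,-30,0.36,1]'
python3 - <<'E'
from h import *
go(545,-80,300,-0.04)
s=env.state(); i,p,d=cam("wrist"); print(i); cv2.imwrite("pics/w1.png",p[:,:,::-1]); np.savez("w1.npz",p=p,P=cloud(i,d))
E
```

```text
t: 0.52
eef_pos: [312.4, -421.3, 244.7]
tcp_rot: [-3.141, 0.0, 0.321]
ft_force: [0.5, -1.1, 0.1]
opening: 0.998
grip_force: 0.0
t: 0.93
eef_pos: [426.6, -251.4, 274.9]
tcp_rot: [-3.142, 0.0, 0.322]
ft_force: [0.1, -1.0, 0.8]
opening: 0.999
grip_force: 0.0
t: 1.35
eef_pos: [533.8, -92.0, 303.0]
tcp_rot: [3.141, 0.0, -0.041]
ft_force: [0.1, -0.6, 0.0]
opening: 1.0
grip_force: 0.0
delta tool [ 10.7 -12.4   3. ] turn -0.001 | 17.0 t 1.35 pos [533.8 -92.  303. ] rot [ 3.141  0.    -0.041]
{'vertical_fov': 63.09417615086281, 'cx': 248.33785244967106, 'cy': 193.18668315766607, 'origin': array([611.27811603, -95.69098202, 472.86793137]), 'attitude': array([ 2.86237724e+00,  1.14976800e-03, -1.61110781e+00])}
```

View pics/w1.png

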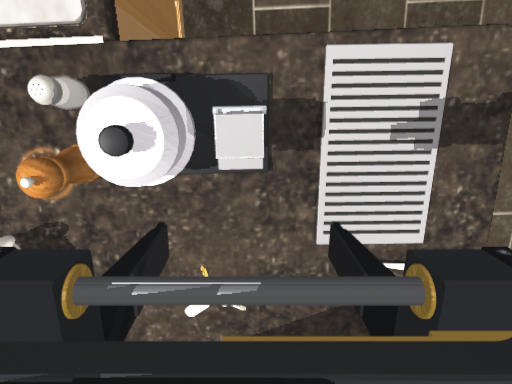

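The wrist view shows the guard at ~(240,135) with the lip at (240,163) on the robot side, the plate's right edge at x=268 (rows 73–172), the mat's corners, and the knob at (116,140).

```bash
cat >> h.py <<'E'
def ray(i,px,z,h=384):
    f=h/2/np.tan(np.radians(i["vertical_fov"])/2); o=np.array(i["origin"])
    px=np.atleast_2d(px).astype(float); c=np.c_[(px[:,0]-i["cx"])/f,(px[:,1]-i["cy"])/f,np.ones(len(px))]@rot(i).T
    return o+c*((z-o[2])/c[:,2])[:,None]
E
python3 - <<'E'
from h import *
i=camera_info("wrist"); D=np.load("w1.npz"); P=D["P"]; p=D["p"].astype(int)
v,u=np.mgrid[0:384,0:512]; Z=P[...,2]; br=p.mean(-1)
# mat
m=(u>300)&(u<470)&(v>35)&(v<225)&(Z>3)&(Z<9)&(br>110)
n,l,st,c=cv2.connectedComponentsWithStats(cv2.morphologyEx(m.astype(np.uint8),cv2.MORPH_CLOSE,np.ones((9,9))))
k=1+np.argmax(st[1:,4]); r=cv2.minAreaRect(P[(l==k)&m][:,:2].astype(np.float32)); print("mat",r,st[k])
print("mat corners",ray(i,[(327,44),(452,43),(424,244),(317,243)],5).round(1)[:,:2].tolist())
print("plate R edge",ray(i,[(268.5,73),(268.5,172)],8).round(1)[:,:2].tolist())
def box(n,a,b,c,e,z0,z1,extra=True):
    g=(u>=a)&(u<=b)&(v>=c)&(v<=e)&(Z>z0)&(Z<z1)&extra; Q=P[g][:,:2].astype(np.float32); print(n,g.sum(),cv2.minAreaRect(Q),np.median(P[g],0).round(1))
    return Q
box("guardtop",205,275,95,180,110,120); box("lip",205,275,150,180,84,96)
Q=box("knob",90,145,115,165,154,166,br<80); print(cv2.minEnclosingCircle(Q))
Q=box("lidskirt",60,210,70,195,68,135,br>80); print(cv2.minEnclosingCircle(Q))
print(P[140,116],P[136,240],P[164,240],P[178,14+0:15][0])
E
```

```text
mat ((549.579833984375, -288.379638671875), (174.96217346191406, 266.2323303222656), 88.41851043701172) [  317    43   137   182 21309]
mat corners [[689.9, -200.2], [685.0, -371.2], [384.9, -368.1], [392.7, -193.7]]
plate R edge [[655.3, -119.1], [514.3, -116.6]]
guardtop 2176 ((575.9593505859375, -82.95864868164062), (55.107666015625, 49.91815185546875), 88.42427825927734) [576.9 -83.1 114.9]
lip 504 ((539.95654296875, -82.5960922241211), (56.02693176269531, 14.520513534545898), 88.72476959228516) [540.3 -83.2  91. ]
knob 478 ((581.4190673828125, 37.64496994018555), (29.32324981689453, 25.51785659790039), 7.320492267608643) [581.6  33.5 160.6]
((581.4100952148438, 39.13743591308594), 15.382843971252441)
lidskirt 6959 ((580.5701293945312, 58.12555694580078), (168.30194091796875, 131.8783721923828), 88.78295135498047) [590.   18.2 127.3]
((573.162353515625, 67.37471008300781), 94.36940002441406)
[581.81188182  37.31400541 160.08841492] [576.32493943 -84.41202942 114.33140146] [539.93058587 -82.06269822  91.44742717] [515.36508546 271.08444199   2.32538791]
```

```bash
python3 steer.py '[10,-5,40,-0.014,0.72,17,-9,80,-0.014,0.72,23,-10,120,-0.014,0.72,23,-10,160,-0.014,0.72,23,-10,160,-0.014,0.72]'
python3 - <<'E'
from h import *
go(557,-82.5,88,-0.027)
i,p,d=cam("wrist"); cv2.imwrite("pics/w2.png",p[:,:,::-1])
E
```

```text
t: 1.82
eef_pos: [553.5, -83.7, 136.2]
tcp_rot: [-3.139, 0.011, -0.024]
ft_force: [-0.8, 0.7, -1.1]
opening: 0.737
grip_force: 0.0
delta tool [ 4.  -1.2 48.1] turn 0.003 | 48.0 t 1.82 pos [553.5 -83.7 136.2] rot [-3.139  0.011 -0.024]
```

View pics/w2.png

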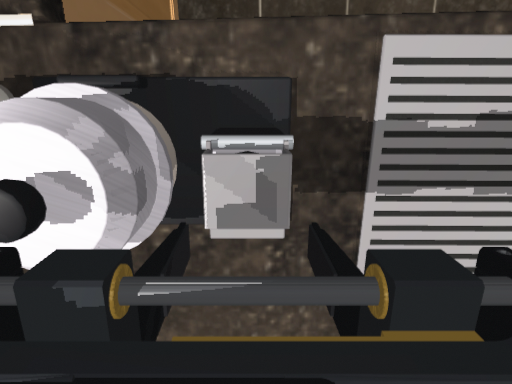

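```bash
python3 steer.py '[2,-1,20,0,0.72,4,-1,40,0,0.72,4,-1,48,0,0.72,4,-1,48,0,0.72,4,-1,48,0,0.72]'
python3 steer.py '[0,0,0,0,0.4,0,0,0,0,0.3,0,0,0,0,0.3,0,0,0,0,0.3,0,0,0,0,0.3]'
```

```text
t: 2.28
eef_pos: [561.2, -84.1, 96.5]
tcp_rot: [3.141, -0.002, -0.024]
ft_force: [0.8, 0.2, -0.4]
opening: 0.719
grip_force: 0.0
t: 2.7
eef_pos: [561.0, -83.0, 96.1]
tcp_rot: [-3.141, -0.001, -0.025]
ft_force: [-0.4, 7.4, 7.6]
opening: 0.585
grip_force: 30.0
```

```bash
python3 steer.py '[5.4,0,-7.8,0,0.3,12.2,0,-14.4,0,0.3,20.2,0,-19.5,0,0.3,29,0,-22.8,0,0.3,38.4,0,-24.4,0,0.3]'
python3 steer.py '[5,0,0.2,0,0.3,9.5,0,0.3,0,0.3,18.7,0,2.6,0,0.3,23,0,4.5,0,0.3,23,0,4.5,0,0.3]'
python3 steer.py '[0,0,0,0,0.75,0,0,0,0,0.75,0,0,0,0,0.75]'
python3 - <<'E'
from h import *
i,p,d=cam("scene"); cv2.imwrite("pics/s3.png",cv2.resize(p[100:280,180:360,::-1],(540,540)))
E
```

```text
t: 3.12
eef_pos: [597.6, -83.7, 119.8]
tcp_rot: [-3.14, 0.004, -0.024]
ft_force: [-6.4, 6.2, 0.5]
opening: 0.588
grip_force: 30.0
t: 3.53
eef_pos: [622.8, -84.3, 116.1]
tcp_rot: [-3.141, -0.001, -0.024]
ft_force: [-1.7, 7.2, 7.5]
opening: 0.588
grip_force: 30.0
t: 3.78
eef_pos: [622.2, -85.5, 115.1]
tcp_rot: [3.141, -0.001, -0.024]
ft_force: [0.4, 0.3, -0.3]
opening: 0.725
grip_force: 0.0
```

View pics/s3.png

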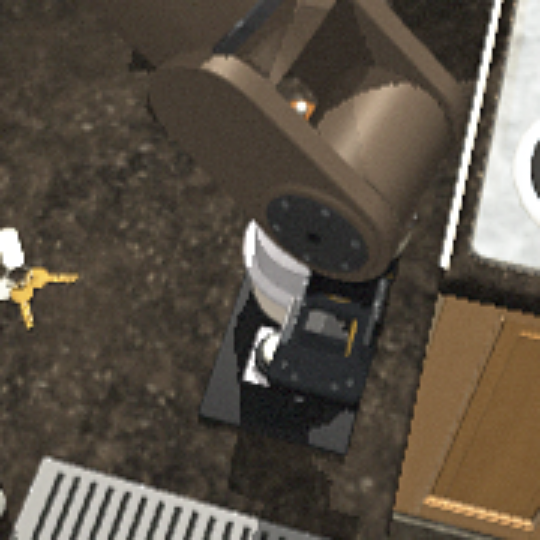

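The guard appears open, with the white button visible at about (265,355) in the crop. I'll retreat straight up and check with the wrist camera.

```bash
python3 steer.py '[0,0,-30,0,0.75,0,0,-70,0,0.75,0,0,-105,0,0.6,-40,0,-105,0,0.3,-80,0,-105,0,0.0]'
python3 steer.py '[-20,0,0,0,0,-20,0,0,0,0,-20,0,0,0,0]'
python3 - <<'E'
from h import *
go(574.5,-83,130,-0.027)
i,p,d=cam("wrist"); print(i); cv2.imwrite("pics/w4.png",p[:,:,::-1]); np.savez("w4.npz",p=p,P=cloud(i,d))
E
```

```text
t: 4.25
eef_pos: [542.7, -83.8, 221.4]
tcp_rot: [3.14, -0.005, -0.024]
ft_force: [-0.3, -0.6, -0.8]
opening: 0.596
grip_force: 0.0
t: 4.5
eef_pos: [521.9, -83.2, 220.5]
tcp_rot: [3.141, -0.001, -0.025]
ft_force: [0.4, -0.4, -0.6]
opening: 0.386
grip_force: 0.0
delta tool [52.5 -1.5 90.6] turn 0.002 | 105.0 t 4.5 pos [521.9 -83.2 220.5] rot [ 3.141e+00 -1.000e-03 -2.500e-02]
{'vertical_fov': 63.09417615086281, 'cx': 248.33785244967106, 'cy': 193.18668315766607, 'origin': array([599.05144259, -85.51310201, 390.51503208]), 'attitude': array([ 2.86402386e+00,  6.83889602e-04, -1.59504792e+00])}
```

View pics/w4.png

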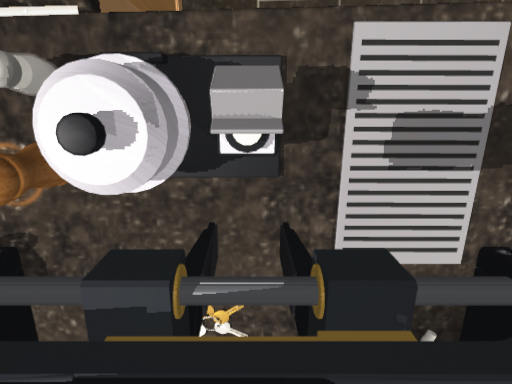

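The guard stands open, and the button at ~(247,138) is partly hidden by the lip.

```bash
python3 - <<'E'
from h import *
D=np.load("w4.npz"); P=D["P"]; p=D["p"].astype(int); Z=P[...,2]; v,u=np.mgrid[0:384,0:512]
for q in [(247,138),(247,142),(240,138),(254,138),(247,150),(225,145),(270,145),(247,128)]: print(q,P[q[1],q[0]].round(1),p[q[1],q[0]])
g=(u>215)&(u<280)&(v>130)&(v<158)&(Z>85)&(Z<105); print(cv2.minAreaRect(P[g][:,:2].astype(np.float32)),np.percentile(Z[g],[5,50,95]))
g=(u>90-40)&(u<112)&(v>105)&(v<160)&(Z>154)&(Z<166)&(p.mean(-1)<80); print("knob",cv2.minEnclosingCircle(P[g][:,:2].astype(np.float32)))
E
```

```text
(247, 138) [569.4 -83.4 103.4] [254 253 251]
(247, 142) [565.8 -83.3 102.7] [253 253 250]
(240, 138) [569.5 -77.  102.4] [254 254 252]
(254, 138) [569.1 -89.8 101.2] [253 253 250]
(247, 150) [557.  -83.   92.8] [45 44 46]
(225, 145) [560.9 -61.4  81.3] [250 248 251]
(270, 145) [ 559.7 -105.7   80.9] [251 249 251]
(247, 128) [581.6 -83.9 148.6] [114 111 112]
((564.024169921875, -83.23995971679688), (41.545379638671875, 18.09218978881836), 88.66361236572266) [ 91.70982525  93.59997873 103.54117045]
knob ((580.8903198242188, 39.9432487487793), 15.641602516174316)
```

The lip is at x≈581, z≈149, so the guard stopped at about 1.25 rad. I'll push it past the tipping point with closed fingers.

```bash
python3 steer.py '[0,0,40,0,0,0,0,80,0,0,0,0,92,0,0,10,0,92,0,0,20,0,92,0,0]'
python3 steer.py '[12,0,0,0,0,24,0,0,0,0,36,0,0,0,0,48,0,0,0,0,60,0,0,0,0]'
python3 steer.py '[6,0,0,0,0,10,0,0,0,0,10,0,0,0,0,-20,0,0,0,0,-45,0,0,0,0]'
python3 - <<'E'
from h import *
go(574,-83,112,-0.027)
i,p,d=cam("wrist"); cv2.imwrite("pics/w5.png",p[:,:,::-1]); P=cloud(i,d);Z=P[...,2]; v,u=np.mgrid[0:384,0:512]
g=(abs(P[...,1]+83)<25)&(Z>140)&(Z<160)&(P[...,0]>560)&(P[...,0]<690)&(v<200); print(g.sum(),np.percentile(P[g],[2,50,98],axis=0).round(1))
g=(abs(P[...,1]+83)<18)&(Z>97)&(Z<110)&(abs(P[...,0]-575)<22); print(g.sum(),cv2.minEnclosingCircle(P[g][:,:2].astype(np.float32)),np.median(P[g],0))
E
```

```text
t: 4.97
eef_pos: [543.7, -83.6, 127.5]
tcp_rot: [-3.142, 0.001, -0.024]
ft_force: [0.3, 0.0, 0.6]
opening: 0.024
grip_force: 0.0
t: 5.38
eef_pos: [605.0, -85.0, 129.6]
tcp_rot: [3.141, -0.003, -0.024]
ft_force: [-0.6, -0.6, -0.6]
opening: 0.004
grip_force: 0.0
t: 5.8
eef_pos: [556.3, -83.6, 127.6]
tcp_rot: [3.141, -0.0, -0.024]
ft_force: [0.7, -0.6, 0.3]
opening: 0.002
grip_force: 0.0
delta tool [17.7 -1.  15.6] turn 0.003 | 24.0 t 5.8 pos [556.3 -83.6 127.6] rot [ 3.141 -0.    -0.024]
1431 [[ 628.1 -106.8  140.4]
 [ 631.4  -82.8  147.4]
 [ 634.4  -59.1  149.3]]
1348 ((576.46875, -83.52029418945312), 13.86876392364502) [577.54131521 -83.62313238 102.70111896]
```

```bash
python3 steer.py '[10,0,0,0,0,20,0,0,0,0,20,0,12,0,0,20,0,24,0,0,20,0,24,0,0]'
python3 steer.py '[0,0,3,0,0,0,0,6,0,0,0,0,6,0,0]'
```

```text
t: 6.27
eef_pos: [577.9, -84.2, 102.3]
tcp_rot: [-3.141, 0.001, -0.024]
ft_force: [1.6, 0.5, 2.0]
opening: 0.005
grip_force: 0.9
t: 6.52
eef_pos: [578.0, -84.3, 98.1]
tcp_rot: [3.141, -0.002, -0.024]
ft_force: [1.3, 1.1, 3.4]
opening: 0.003
grip_force: 2.2
```

```bash
python3 steer.py '[0,0,1,0,0,0,0,2,0,0,0,0,2,0,0]'
python3 steer.py '[0,0,0.7,0,0,0,0,1.5,0,0,0,0,1.5,0,0]'
```

```text
t: 6.77
eef_pos: [578.0, -84.3, 97.2]
tcp_rot: [3.141, -0.003, -0.024]
ft_force: [0.2, 1.9, 12.2]
opening: 0.005
grip_force: 5.9
t: 7.02
eef_pos: [578.1, -84.3, 96.9]
tcp_rot: [3.141, -0.004, -0.024]
ft_force: [-3.5, 2.2, 24.9]
opening: 0.004
grip_force: 12.7
```

```bash
python3 steer.py '[0,0,-20,0,0,0,0,-60,0,0,0,0,-100,0,0.3,0,-40,-120,0,0.5,0,-80,-120,0,0.7]'
python3 steer.py '[0,-40,0,0,0.7,0,-44,0,0,0.7,0,-44,0,0,0.7,0,-44,0,0,0.7]'
python3 - <<'E'
from h import *
go(581,39.5,139,-0.024)
i,p,d=cam("wrist");  P=cloud(i,d);Z=P[...,2]; v,u=np.mgrid[0:384,0:512]
g=(abs(P[...,1]-40)<25)&(Z>154)&(Z<166)&(abs(P[...,0]-581)<25)&(v<235); print(g.sum(),cv2.minEnclosingCircle(P[g][:,:2].astype(np.float32)),np.median(P[g],0))
g=(abs(P[...,1]+83)<25)&(Z>140)&(Z<160)&(P[...,0]>560)&(P[...,0]<690)&(v<200); print(g.sum(),np.percentile(P[g],[2,50,98],axis=0).round(1))
E
```

```text
t: 7.43
eef_pos: [580.3, -6.3, 218.7]
tcp_rot: [3.141, -0.007, -0.028]
ft_force: [0.3, -0.0, -0.1]
opening: 0.158
grip_force: 0.0
t: 7.77
eef_pos: [579.8, 38.6, 214.0]
tcp_rot: [3.141, 0.001, -0.023]
ft_force: [-0.3, -0.4, 0.1]
opening: 0.442
grip_force: 0.0
delta tool [ 1.3 -1.  75. ] turn 0.001 | 75.0 t 7.77 pos [579.8  38.6 214. ] rot [ 3.141e+00  1.000e-03 -2.300e-02]
1289 ((580.713623046875, 40.660125732421875), 15.860897064208984) [582.29920731  40.61793227 160.61459297]
528 [[ 628.  -107.3  140.5]
 [ 631.7  -83.3  147.4]
 [ 634.6  -59.3  149.1]]
```

```bash
python3 steer.py '[1,-2,0,0,0.7,1,-2,0,0,0.7,1,-2,40,0,0.7,1,-2,72,0,0.7,1,-2,72,0,0.7]'
python3 steer.py '[0,0,0,0,0.3,0,0,0,0,0.2,0,0,0,0,0.2,0,0,0,0,0.2,0,0,0,0,0.2]'
```

```text
t: 8.23
eef_pos: [578.7, 39.8, 137.2]
tcp_rot: [-3.142, 0.008, -0.026]
ft_force: [-0.3, -0.7, -0.7]
opening: 0.698
grip_force: 0.0
t: 8.65
eef_pos: [581.5, 40.6, 143.4]
tcp_rot: [3.141, -0.002, -0.024]
ft_force: [0.1, 0.2, 0.3]
opening: 0.407
grip_force: 0.0
```

```bash
python3 steer.py '[0,0,0,0,0.2,0,0,0,0,0.2,0,0,0,0,0.2]'
python3 steer.py '[0,0,-5,0,0.2,0,0,-15,0,0.2,0,0,-30,0,0.2,0,0,-60,0,0.2,0,0,-95,0,0.2]'
python3 - <<'E'
from h import *
go(610,-285,240,-0.024)
E
```

```text
t: 8.9
eef_pos: [581.3, 40.7, 142.9]
tcp_rot: [3.141, -0.001, -0.024]
ft_force: [-1.5, 0.8, 6.4]
opening: 0.33
grip_force: 30.0
t: 9.32
eef_pos: [580.2, 40.7, 237.5]
tcp_rot: [3.142, 0.003, -0.024]
ft_force: [1.2, -1.0, -1.5]
opening: 0.329
grip_force: 30.0
delta tool [ 37.7 324.9  -2.7] turn -0.0 | 327.0 t 9.32 pos [580.2  40.7 237.5] rot [ 3.142e+00  3.000e-03 -2.400e-02]
```

```bash
python3 steer.py '[0,5,-20,0,0.2,3,20,-30,0,0.2,7,50,-30,0,0.2,12,85,-30,0,0.2,16,120,-30,0,0.2]'
python3 steer.py '[4,35,0,0,0.2,8,70,0,0,0.2,12,105,0,0,0.2,16,140,0,0,0.2,20,170,0,0,0.2]'
python3 steer.py '[2,20,0,0,0.2,2,32,0,0,0.2,2,35,0,0,0.2,2,35,0,0,0.2]'
python3 - <<'E'
from h import *
go(610,-285,80,-0.024)
i,p,d=cam("top"); cv2.imwrite("pics/t6.png",p[:,:,::-1]); P=cloud(i,d); v,u=np.mgrid[0:384,0:512]
i,p,d=cam("wrist"); cv2.imwrite("pics/w6.png",p[:,:,::-1]);P=cloud(i,d); np.savez("w6.npz",p=p,P=P)
E
```

```text
t: 9.73
eef_pos: [594.1, -80.6, 268.3]
tcp_rot: [3.141, -0.001, -0.023]
ft_force: [-0.6, 0.4, -1.5]
opening: 0.33
grip_force: 30.0
t: 10.15
eef_pos: [609.7, -252.4, 267.8]
tcp_rot: [3.141, -0.0, -0.025]
ft_force: [0.7, 0.1, -1.0]
opening: 0.328
grip_force: 30.0
t: 10.48
eef_pos: [610.9, -285.2, 267.3]
tcp_rot: [-3.141, 0.0, -0.025]
ft_force: [0.3, -0.0, -1.7]
opening: 0.327
grip_force: 30.0
delta tool [-9.000e-01 -1.000e-01  1.873e+02] turn -0.001 | 187.0 t 10.48 pos [ 610.9 -285.2  267.3] rot [-3.141  0.    -0.025]
```

View pics/w6.png

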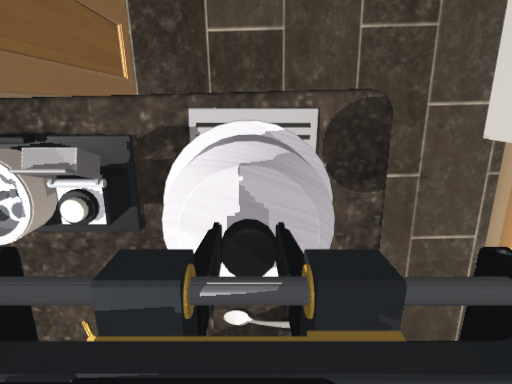

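The lid is held level over the mat; the mat's far edge runs from (188,108) to (318,108).

```bash
python3 - <<'E'
from h import *
i=camera_info("wrist"); print(ray(i,[(188.5,108),(318,108)],5).round(1))
E
python3 steer.py '[0,0,30,0,0.2,0,0,65,0,0.2,0,0,100,0,0.2,0,0,135,0,0.2,0,0,160,0,0.2]'
python3 steer.py '[0,0,8,0,0.2,0,0,14,0,0.2,0,0,18,0,0.2,0,0,18,0,0.2,0,0,18,0,0.2]'
```

```text
[[ 684.8 -205.7    5. ]
 [ 680.9 -378.4    5. ]]
t: 11.0
eef_pos: [610.6, -283.1, 104.8]
tcp_rot: [-3.14, 0.002, -0.023]
ft_force: [0.8, 0.6, -2.5]
opening: 0.331
grip_force: 30.0
t: 11.42
eef_pos: [611.8, -285.3, 90.7]
tcp_rot: [3.14, -0.002, -0.024]
ft_force: [0.6, -0.7, -1.5]
opening: 0.33
grip_force: 30.0
```

```bash
python3 steer.py '[-3,1,4,0,0.2,-4,2,8,0,0.2,-4,2,9,0,0.2,-4,2,9,0,0.2,-4,2,9,0,0.2]'
python3 steer.py '[0,0,1,0,0.2,0,0,2,0,0.2,0,0,2,0,0.2]'
```

```text
t: 11.83
eef_pos: [607.1, -287.2, 80.2]
tcp_rot: [3.142, -0.0, -0.024]
ft_force: [-0.0, 0.2, -0.7]
opening: 0.334
grip_force: 30.0
t: 12.08
eef_pos: [607.3, -286.9, 79.1]
tcp_rot: [3.141, -0.001, -0.024]
ft_force: [-2.1, 2.1, 5.9]
opening: 0.329
grip_force: 30.0
```

```bash
python3 steer.py '[0,0,0,0,0.7,0,0,0,0,0.7,0,0,0,0,0.7,0,0,0,0,0.7,0,0,0,0,0.7]'
python3 steer.py '[0,0,-30,0,0.7,0,0,-70,0,0.7,0,0,-110,0,0.7,0,0,-150,0,0.7,0,0,-190,0,0.7]'
python3 - <<'E'
from h import *
print(env.state()["joints"].round(2)); go(500,40,270,-0.024)
i,p,d=cam("wrist"); P=cloud(i,d);Z=P[...,2];g=(Z>90)&(Z<105)&(abs(P[...,0]-607)<40)&(abs(P[...,1]+287)<40)
print(g.sum(),cv2.minEnclosingCircle(P[g][:,:2].astype(np.float32)),np.median(P[g],0))
E
```

```text
t: 12.5
eef_pos: [607.2, -287.1, 78.1]
tcp_rot: [3.142, 0.0, -0.024]
ft_force: [-0.5, -0.5, 0.1]
opening: 0.626
grip_force: 0.0
t: 12.92
eef_pos: [606.8, -286.9, 270.2]
tcp_rot: [3.142, 0.0, -0.024]
ft_force: [0.6, -0.6, -0.3]
opening: 0.699
grip_force: 0.0
[-0.54  0.52  1.36 -0.    1.26  1.06]
delta tool [-1.147e+02 -3.242e+02  2.000e-01] turn -0.0 | 344.0 t 12.92 pos [ 606.8 -286.9  270.2] rot [ 3.142  0.    -0.024]
599 ((606.3106689453125, -287.1282958984375), 15.787219047546387) [ 607.30469684 -287.0103481    96.7190611 ]
```

```bash
python3 steer.py '[-12,-38,0,0,0.7,-23,-76,0,0,0.7,-35,-114,0,0,0.7,-46,-150,0,0,0.7,-58,-162,0,0,0.7]'
python3 steer.py '[-12,-38,0,0,0.7,-23,-76,0,0,0.7,-35,-114,0,0,0.7,-46,-150,0,0,0.7,-57,-162,0,0,0.7]'
python3 - <<'E'
from h import *
go(582,41,107,1.546)
i,p,d=cam("wrist"); cv2.imwrite("pics/w7.png",p[:,:,::-1]); P=cloud(i,d);Z=P[...,2]; np.savez("w7.npz",p=p,P=P)
g=(Z>115)&(Z<128)&(abs(P[...,0]-581)<45)&(abs(P[...,1]-41)<45)
print(g.sum(),cv2.minAreaRect(P[g][:,:2].astype(np.float32)),np.median(P[g],0))
E
```

```text
t: 13.38
eef_pos: [552.2, -119.9, 268.1]
tcp_rot: [-3.141, -0.0, -0.022]
ft_force: [0.8, -0.4, -0.3]
opening: 0.699
grip_force: 0.0
t: 13.8
eef_pos: [499.0, 43.0, 268.1]
tcp_rot: [-3.141, -0.0, -0.022]
ft_force: [0.8, -0.4, 0.4]
opening: 0.702
grip_force: 0.0
delta tool [ 83.    0.3 161.1] turn -1.568 | 181.0 t 13.8 pos [499.   43.  268.1] rot [-3.141 -0.    -0.022]
738 ((580.2809448242188, 40.81816864013672), (49.59442901611328, 13.950433731079102), 5.462279796600342) [580.83243518  40.89837839 122.47477726]
```

View pics/w7.png

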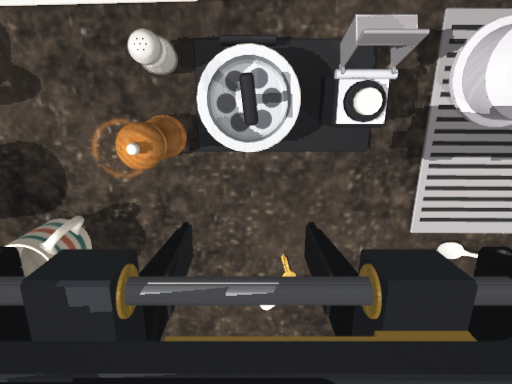

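The lid is off; the basket handle is at ~(248,98) and lies along world x (yaw 0.095), so the fingers close across y.

```bash
python3 steer.py '[35,0,10,-0.1,0.6,70,0,25,-0.117,0.6,81,0.4,55,-0.117,0.5,81,0.4,90,-0.117,0.5,81,0.4,120,-0.117,0.5]'
python3 steer.py '[0,0,0,0,0.5,0,0,0,0,0.5]'
python3 - <<'E'
from h import *
go(580.3,40.8,106,0.095)
E
```

```text
t: 14.27
eef_pos: [581.4, 36.3, 145.8]
tcp_rot: [3.141, 0.0, 0.092]
ft_force: [0.7, 0.5, 0.0]
opening: 0.508
grip_force: 0.0
t: 14.43
eef_pos: [580.8, 36.6, 147.5]
tcp_rot: [-3.141, 0.003, 0.092]
ft_force: [0.7, -0.4, 1.1]
opening: 0.501
grip_force: 0.0
delta tool [-0.  -4.2 41.5] turn -0.003 | 42.0 t 14.43 pos [580.8  36.6 147.5] rot [-3.141e+00  3.000e-03  9.200e-02]
```

```bash
python3 steer.py '[0,-4.2,15,0,0.5,0,-4.2,30,0,0.5,0,-4.2,41,0,0.5,0,-4.2,41,0,0.5,0,-4.2,41,0,0.5]'
python3 steer.py '[0,0,0,0,0.05,0,0,0,0,0.05,0,0,0,0,0.05,0,0,0,0,0.05,0,0,0,0,0.05]'
python3 steer.py '[0,0,0,0,0.05,0,0,0,0,0.05,0,0,0,0,0.05]'
```

```text
t: 14.85
eef_pos: [581.1, 41.2, 108.3]
tcp_rot: [3.141, -0.001, 0.093]
ft_force: [-0.1, 0.0, 0.3]
opening: 0.499
grip_force: 0.0
t: 15.27
eef_pos: [580.7, 41.4, 107.4]
tcp_rot: [3.141, -0.0, 0.093]
ft_force: [0.4, -0.7, -0.0]
opening: 0.208
grip_force: 0.0
t: 15.52
eef_pos: [580.6, 41.4, 107.3]
tcp_rot: [3.141, -0.0, 0.093]
ft_force: [-1.2, 0.8, 3.3]
opening: 0.147
grip_force: 30.0
```

```bash
python3 steer.py '[0,0,-6,0,0.05,0,0,-16,0,0.05,0,0,-30,0,0.05,0,0,-50,0,0.05,0,0,-70,0,0.05]'
python3 steer.py '[0,0,-20,0,0.05,0,0,-45,0,0.05,0,0,-70,0,0.05,-5,10,-85,0,0.05,-15,30,-85,0,0.05]'
python3 steer.py '[-15,32,0,0,0.05,-30,65,0,0,0.05,-45,98,0,0,0.05,-60,131,0,0,0.05,-75,164,0,0,0.05]'
python3 steer.py '[-15,32,0,0,0.05,-30,65,0,0,0.05,-45,98,0,0,0.05,-57,115,0,0,0.05,-59,121,0,0,0.05]'
python3 - <<'E'
from h import *
go(461,-287,79.5)
E
```

```text
t: 15.93
eef_pos: [580.4, 41.5, 178.4]
tcp_rot: [3.142, 0.0, 0.093]
ft_force: [0.2, -0.2, -0.5]
opening: 0.149
grip_force: 30.0
t: 16.35
eef_pos: [569.7, 11.1, 266.4]
tcp_rot: [3.141, -0.006, 0.095]
ft_force: [-0.5, -0.6, -2.0]
opening: 0.145
grip_force: 30.0
t: 16.77
eef_pos: [508.0, -161.4, 263.1]
tcp_rot: [3.141, -0.001, 0.093]
ft_force: [1.4, -0.3, -1.4]
opening: 0.143
grip_force: 30.0
t: 17.18
eef_pos: [459.9, -288.5, 262.8]
tcp_rot: [3.141, 0.0, 0.09]
ft_force: [-0.2, 1.0, -1.2]
opening: 0.148
grip_force: 30.0
delta tool [  1.3  -1.5 183.3] turn 0 | 183.0 t 17.18 pos [ 459.9 -288.5  262.8] rot [3.141 0.    0.09 ]
```

```bash
python3 steer.py '[0,0,30,0,0.05,0,0,65,0,0.05,0,0,100,0,0.05,0,0,135,0,0.05,0,0,160,0,0.05]'
python3 steer.py '[0,0,8,0,0.05,0,0,14,0,0.05,0,0,18,0,0.05,0,0,20,0,0.05,0,0,20,0,0.05]'
```

```text
t: 17.6
eef_pos: [461.2, -284.9, 100.3]
tcp_rot: [-3.14, 0.001, 0.093]
ft_force: [0.3, -0.6, -1.3]
opening: 0.144
grip_force: 30.0
t: 18.02
eef_pos: [461.9, -286.2, 83.1]
tcp_rot: [3.14, -0.001, 0.093]
ft_force: [-0.8, -0.1, -0.7]
opening: 0.143
grip_force: 30.0
```

```bash
python3 steer.py '[0,0,1,0,0.05,0,0,2,0,0.05,0,0,3,0,0.05,0,0,4,0,0.05,0,0,4,0,0.05]'
python3 steer.py '[0,0,0.5,0,0.05,0,0,1,0,0.05,0,0,1,0,0.05]'
```

```text
t: 18.43
eef_pos: [461.5, -286.1, 78.3]
tcp_rot: [3.141, -0.0, 0.093]
ft_force: [0.9, -0.1, -0.5]
opening: 0.146
grip_force: 30.0
t: 18.68
eef_pos: [461.6, -286.1, 78.3]
tcp_rot: [3.141, -0.001, 0.093]
ft_force: [-2.0, 2.1, 14.0]
opening: 0.147
grip_force: 30.0
```

```bash
python3 steer.py '[0,0,0,0,0.4,0,0,0,0,0.4,0,0,0,0,0.4,0,0,0,0,0.4,0,0,0,0,0.4]'
python3 steer.py '[0,0,-20,0,0.4,0,0,-60,0,0.4,0,0,-100,0,0.4,0,0,-140,0,0.4,0,0,-180,0,0.4]'
python3 steer.py '[8,-38,0,0,0.3,16,-76,0,0,0.2,24,-114,0,0,0.1,32,-150,0,0,0,34,-162,0,0,0]'
python3 steer.py '[8,-38,0,0.06,0,16,-76,0,0.118,0,24,-114,0,0.118,0,32,-150,0,0.118,0,34,-162,0,0.118,0]'
python3 - <<'E'
from h import *
i,p,d=cam("wrist"); cv2.imwrite("pics/w8.png",p[:,:,::-1]); P=cloud(i,d);Z=P[...,2]; v,u=np.mgrid[0:384,0:512]
g=(Z>62)&(Z<76)&(abs(P[...,0]-581)<80)&(abs(P[...,1]-41)<80)&(v<235); print("rim",g.sum(),cv2.minEnclosingCircle(P[g][:,:2].astype(np.float32)),np.percentile(P[g],[0,50,100],axis=0).round(1))
g=(abs(P[...,1]+83)<25)&(Z>140)&(Z<160)&(P[...,0]>560)&(P[...,0]<690)&(v<200); print("lip",g.sum(),np.median(P[g],0))
i,p,d=cam("top"); P=cloud(i,d);Z=P[...,2]
for n,x,y,a,b in (("lid",607,-287,90,103),("basket",461,-286,85,100)):
    g=(Z>a)&(Z<b)&(abs(P[...,0]-x)<35)&(abs(P[...,1]-y)<35); print(n,g.sum(),np.median(P[g],0).round(1))
go(535,42.5,110,-0.025)
E
```

```text
t: 19.1
eef_pos: [461.4, -286.0, 77.0]
tcp_rot: [-3.142, 0.0, 0.093]
ft_force: [-0.3, 1.0, 0.1]
opening: 0.389
grip_force: 0.0
t: 19.52
eef_pos: [461.1, -285.7, 259.1]
tcp_rot: [-3.141, 0.0, 0.093]
ft_force: [0.3, 0.2, 0.3]
opening: 0.4
grip_force: 0.0
t: 19.93
eef_pos: [480.1, -117.9, 257.3]
tcp_rot: [-3.141, -0.0, 0.095]
ft_force: [0.2, -0.5, 0.2]
opening: 0.106
grip_force: 0.0
t: 20.35
eef_pos: [499.2, 46.3, 257.1]
tcp_rot: [-3.141, -0.0, -0.023]
ft_force: [-1.0, 0.1, 0.7]
opening: 0.004
grip_force: 0.0
rim 1514 ((580.443603515625, 40.65675354003906), 59.19102096557617) [[521.9 -17.9  62. ]
 [589.   40.4  69.4]
 [638.8  99.6  71.8]]
lip 647 [630.61081044 -82.71129068 146.77766078]
lid 113 [ 605.1 -284.8   96.4]
basket 111 [ 460.6 -283.8   92.7]
delta tool [ 36.    1.2 147. ] turn 0.003 | 151.0 t 20.45 pos [499.1  44.5 257. ] rot [ 3.142  0.    -0.022]
```

View pics/w8.png

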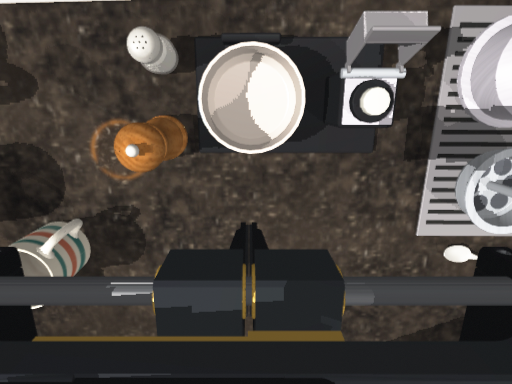

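The bowl is empty at ~(252,98); lid and basket are on the mat and the guard is open. The gripper body would reach the mill at y≈126, so I turn the tool 90° first.

```bash
python3 steer.py '[0,0,0,-0.12,0,0,0,0,-0.24,0,0,0,0,-0.36,0,0,0,0,-0.48,0,0,0,0,-0.6,0]'
python3 steer.py '[0,0,0,-0.12,0,0,0,0,-0.24,0,0,0,0,-0.36,0,0,0,0,-0.48,0,0,0,0,-0.6,0]'
python3 steer.py '[0,0,0,-0.12,0,0,0,0,-0.24,0,0,0,0,-0.36,0,0,0,0,-0.37,0,0,0,0,-0.37,0]'
python3 - <<'E'
from h import *
go(555,41.5,90,1.546)
P=np.load("w7.npz")["P"];Z=P[...,2]
g=(Z>20)&(Z<145)&(abs(P[...,0]-535)<60)&(abs(P[...,1]-155)<50); print("mill",P[g].min(0),P[g].max(0))
E
```

```text
t: 20.87
eef_pos: [499.1, 41.4, 257.0]
tcp_rot: [3.141, 0.0, 0.58]
ft_force: [0.8, -0.1, -0.3]
opening: 0.002
grip_force: 0.0
t: 21.28
eef_pos: [499.1, 41.3, 257.0]
tcp_rot: [-3.142, 0.0, 1.179]
ft_force: [0.8, -0.2, 0.2]
opening: 0.003
grip_force: 0.0
t: 21.7
eef_pos: [499.2, 41.8, 257.1]
tcp_rot: [-3.141, 0.0, 1.541]
ft_force: [-0.8, -0.4, -0.3]
opening: 0.004
grip_force: 0.0
delta tool [  1.5  55.8 167.1] turn -0.005 | 176.0 t 21.7 pos [499.2  41.8 257.1] rot [-3.141  0.     1.541]
mill [509.68437298 128.84466413  24.96715764] [562.78105892 178.08006247 141.15071857]
```

```bash
python3 steer.py '[0,30,20,0,0,1,56,50,0,0,1,56,90,0,0,1,56,130,0,0,1,56,165,0,0]'
python3 steer.py '[0,0,20,0,0,0,0,40,0,0,0,0,55,0,0,0,0,60,0,0,0,0,60,0,0]'
python3 - <<'E'
from h import *
go(535,41.5,25,1.546)
E
```

```text
t: 22.12
eef_pos: [554.8, 41.7, 89.8]
tcp_rot: [-3.141, 0.0, 1.54]
ft_force: [0.2, 0.2, -0.3]
opening: 0.005
grip_force: 0.0
t: 22.53
eef_pos: [554.7, 41.9, 31.1]
tcp_rot: [-3.139, 0.0, 1.542]
ft_force: [0.2, 0.3, -0.1]
opening: 0.002
grip_force: 0.0
delta tool [ -1.  -19.6   6.1] turn -0.004 | 21.0 t 22.53 pos [554.7  41.9  31.1] rot [-3.139  0.     1.542]
```

```bash
python3 steer.py '[0,-4,4,0,0,0,-8,4,0,0,0,-12,4,0,0,0,-16,4,0,0,0,-20,4,0,0]'
python3 steer.py '[0,-5,0,0,0,0,-10,0,0,0,0,-15,0,0,0,0,-20,0,0,0,0,-25,0,0,0]'
python3 - <<'E'
from h import *
i,p,d=cam("top"); P=cloud(i,d);Z=P[...,2];sat=p.max(-1).astype(int)-p.min(-1)
g=(Z>60)&(Z<76)&(P[...,0]<650)&(P[...,0]>380)&(abs(P[...,1]-41)<75)&(p.mean(-1)>140)&(sat<30); print(g.sum(),np.percentile(P[g],[1,50,99],axis=0).round(1))
E
```

```text
t: 22.95
eef_pos: [535.2, 42.9, 28.8]
tcp_rot: [3.14, 0.0, 1.545]
ft_force: [2.7, -0.7, -0.2]
opening: 0.008
grip_force: 1.2
t: 23.37
eef_pos: [509.7, 43.6, 28.2]
tcp_rot: [3.141, 0.0, 1.545]
ft_force: [3.1, -1.1, 0.5]
opening: 0.001
grip_force: 1.2
1 [[588.6  -1.7  68. ]
 [588.6  -1.7  68. ]
 [588.6  -1.7  68. ]]
```

```bash
for k in 1; do python3 steer.py '[0,-5,0,0,0,0,-10,0,0,0,0,-15,0,0,0,0,-20,0,0,0,0,-25,0,0,0]'
python3 steer.py '[0,-5,0,0,0,0,-10,0,0,0,0,-15,0,0,0,0,-20,0,0,0,0,-25,0,0,0]'
done
python3 steer.py '[0,-5,0,0,0,0,-10,0,0,0,0,-15,0,0,0,0,-20,0,0,0,0,-20,0,0,0]'
python3 - <<'E'
from h import *
for n in ("top","scene"):
    i,p,d=cam(n); P=cloud(i,d);Z=P[...,2]; cv2.imwrite(f"pics/{n}9.png",p[:,:,::-1])
    g=(Z>52)&(Z<76)&(P[...,0]<560)&(P[...,0]>340)&(abs(P[...,1]-41)<75)&(p.mean(-1)>120); print(n,g.sum(),np.percentile(P[g],[1,50,99],axis=0).round(1) if g.any() else '')
E
```

```text
t: 23.83
eef_pos: [484.4, 44.3, 28.0]
tcp_rot: [-3.141, 0.0, 1.545]
ft_force: [1.6, 0.2, -1.4]
opening: 0.003
grip_force: 0.8
t: 24.25
eef_pos: [459.6, 44.9, 28.2]
tcp_rot: [3.142, 0.0, 1.545]
ft_force: [2.4, -0.9, 0.9]
opening: 0.007
grip_force: 1.5
t: 24.67
eef_pos: [439.3, 45.5, 28.3]
tcp_rot: [-3.141, 0.0, 1.545]
ft_force: [3.2, -0.3, 4.1]
opening: 0.005
grip_force: 1.9
top 3 [[5.135e+02 1.000e-01 6.600e+01]
 [5.155e+02 1.000e-01 6.940e+01]
 [5.177e+02 2.000e-01 7.170e+01]]
scene 225 [[431.3 -16.3  53. ]
 [512.9   3.1  63.2]
 [545.2  97.8  74.8]]
```

View pics/scene9.png

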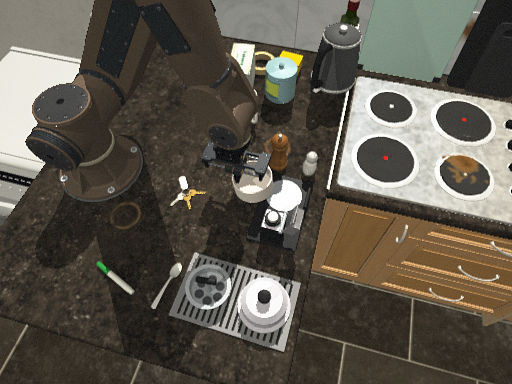

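The scene shows the bowl at ~(252,182), partly off the plate, with the lid and basket on the mat. I keep pulling.

```bash
python3 steer.py '[0,-5,0,0,0,0,-10,0,0,0,0,-15,0,0,0,0,-20,0,0,0,0,-25,0,0,0]'
python3 steer.py '[0,-4,0,0,0,0,-8,0,0,0,0,-12,0,0,0,0,-16,0,0,0,0,-16,0,0,0]'
```

```text
t: 25.18
eef_pos: [414.6, 46.1, 28.2]
tcp_rot: [3.142, 0.0, 1.545]
ft_force: [2.7, 0.2, 0.4]
opening: 0.006
grip_force: 1.7
t: 25.6
eef_pos: [398.2, 46.5, 28.2]
tcp_rot: [-3.141, 0.0, 1.545]
ft_force: [2.1, -1.1, 3.2]
opening: 0.006
grip_force: 1.6
```

```bash
python3 steer.py '[0,6,0,0,0,0,15,0,0,0,0,25,0,0,0,0,25,-20,0,0,0,25,-55,0,0]'
python3 steer.py '[0,0,-40,0,0,0,0,-80,0,0,0,0,-120,0,0,40,0,-150,0,0,80,0,-150,0,0]'
python3 steer.py '[-40,0,0,0,0,-80,0,0,0,0,-120,0,0,0,0,-160,0,0,0,0,-200,0,0,0,0]'
python3 - <<'E'
from h import *
for n in ("top","scene"):
    i,p,d=cam(n); P=cloud(i,d);Z=P[...,2]; cv2.imwrite(f"pics/{n}10.png",p[:,:,::-1])
    g=(Z>55)&(Z<76)&(P[...,0]<520)&(P[...,0]>340)&(abs(P[...,1]-41)<75)&(p.mean(-1)>110); Q=P[g]
    print(n,g.sum(),np.percentile(Q,[1,50,99],axis=0).round(1),cv2.minEnclosingCircle(Q[:,:2].astype(np.float32)))
    A=np.c_[Q[:,:2],np.ones(len(Q))]; print("plane",np.linalg.lstsq(A,Q[:,2],rcond=None)[0])
    for m,x,y,a,b in (("lid",607,-287,90,103),("basket",461,-286,85,100),("lip",631,-83,140,155),("salt",633,145,80,95),("mill",534,152,125,145)):
        g=(Z>a)&(Z<b)&(abs(P[...,0]-x)<35)&(abs(P[...,1]-y)<35); print(m,g.sum(),np.median(P[g],0).round(1) if g.any() else '')
E
```

```text
t: 26.02
eef_pos: [424.0, 45.8, 81.6]
tcp_rot: [-3.136, -0.0, 1.545]
ft_force: [0.8, 0.8, -1.0]
opening: 0.002
grip_force: 0.0
t: 26.43
eef_pos: [428.2, 120.3, 237.4]
tcp_rot: [3.135, -0.001, 1.541]
ft_force: [1.0, 0.3, -0.2]
opening: 0.004
grip_force: 0.0
t: 26.85
eef_pos: [421.0, -80.7, 232.9]
tcp_rot: [-3.141, -0.0, 1.547]
ft_force: [0.6, 0.2, 0.1]
opening: 0.007
grip_force: 0.0
top 198 [[389.8  -8.3  55.3]
 [464.3  60.7  61.2]
 [505.6 103.9  67.5]] ((447.4217834472656, 46.497554779052734), 58.77443313598633)
plane [-3.88152119e-03 -4.04295089e-04  6.28987654e+01]
lid 113 [ 605.2 -285.2   96.1]
basket 114 [ 460.4 -284.1   91.6]
lip 68 [630.7 -83.4 145.3]
salt 108 [635.1 151.1  85.8]
mill 127 [534.1 154.6 128.1]
scene 175 [[392.5 -14.8  55.3]
 [466.7  19.1  61.6]
 [508.1 101.2  65.6]] ((450.2870788574219, 42.93925857543945), 59.33885192871094)
plane [5.98981915e-04 3.81391248e-04 6.05224698e+01]
lid 148 [ 609.3 -289.8   97.4]
basket 134 [ 464.8 -289.1   93.6]
lip 55 [633.4 -88.1 148.4]
salt 79 [639.9 144.7  86.9]
mill 88 [540.8 149.3 127.8]
```

View pics/scene10.png

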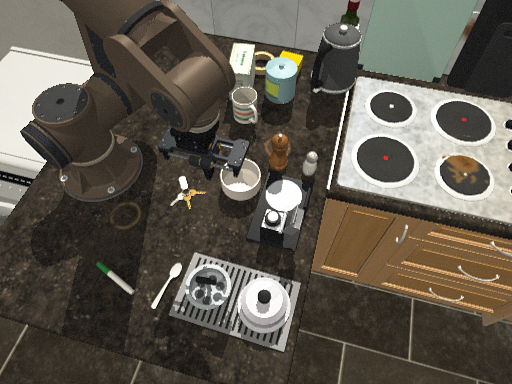

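The bowl stands level on the worktop at ~(241,180), about 6 mm past the limit. I'll nudge it ~10 mm more from behind for margin.

```bash
python3 steer.py '[28,28,0,0,0,56,56,0,0,0,84,84,0,0,0,112,112,0,0,0,122,124,0,0,0]'
python3 steer.py '[0,0,40,0,0,0,0,80,0,0,0,0,120,0,0,0,0,160,0,0,0,0,195,0,0]'
python3 steer.py '[0,0,0,0,0,0,0,0,0,0]'
python3 - <<'E'
from h import *
go(508,44,36,1.546)
E
```

```text
t: 27.37
eef_pos: [550.8, 42.9, 232.3]
tcp_rot: [3.142, -0.001, 1.547]
ft_force: [-0.2, -0.9, -0.6]
opening: 0.005
grip_force: 0.0
t: 27.78
eef_pos: [547.7, 40.1, 35.2]
tcp_rot: [-3.14, 0.0, 1.545]
ft_force: [1.3, 0.4, -0.4]
opening: 0.003
grip_force: 0.0
t: 27.95
eef_pos: [547.7, 39.9, 36.8]
tcp_rot: [-3.138, -0.0, 1.545]
ft_force: [0.3, -0.3, -0.6]
opening: 0.005
grip_force: 0.0
delta tool [  3.1 -39.7   0.9] turn -0.001 | 40.0 t 27.95 pos [547.7  39.9  36.8] rot [-3.138 -0.     1.545]
```

```bash
python3 steer.py '[3,-8,0,0,0,4,-16,0,0,0,4,-22,0,0,0,4,-26,0,0,0,4,-30,0,0,0]'
python3 steer.py '[0,-3,0,0,0,0,-6,0,0,0,0,-9,0,0,0,0,-11,0,0,0,0,-11,0,0,0]'
python3 steer.py '[0,8,0,0,0,0,20,0,0,0,0,30,-10,0,0,0,30,-45,0,0,0,30,-85,0,0]'
python3 steer.py '[0,0,-40,0,0,0,0,-80,0,0,0,0,-100,0,0,-30,0,-100,0,0,-70,0,-100,0,0]'
python3 steer.py '[0,0,0,0,0,0,0,0,0,0,0,0,0,0,0]'
python3 - <<'E'
from h import *
print(env.state()["eef_pos"],env.state()["t"])
for n in ("top","scene"):
    i,p,d=cam(n); P=cloud(i,d);Z=P[...,2]
    g=(Z>55)&(Z<76)&(P[...,0]<510)&(P[...,0]>340)&(abs(P[...,1]-41)<75)&(p.mean(-1)>110); Q=P[g]
    print(n,g.sum(),cv2.minEnclosingCircle(Q[:,:2].astype(np.float32)) if len(Q) else '',np.median(Q[:,2]))
    g=(Z>140)&(Z<155)&(abs(P[...,0]-631)<35)&(abs(P[...,1]+83)<35); print(g.sum(),np.median(P[g],0).round(1) if g.any() else '')
E
```

```text
t: 28.37
eef_pos: [517.9, 44.2, 38.8]
tcp_rot: [3.14, 0.0, 1.545]
ft_force: [-0.4, 0.5, -0.3]
opening: 0.002
grip_force: 0.0
t: 28.78
eef_pos: [508.1, 44.3, 38.2]
tcp_rot: [3.139, 0.0, 1.545]
ft_force: [4.7, -0.3, 4.6]
opening: 0.004
grip_force: 2.3
t: 29.2
eef_pos: [536.3, 43.6, 121.5]
tcp_rot: [-3.135, -0.0, 1.545]
ft_force: [0.7, 0.0, 1.2]
opening: 0.003
grip_force: 0.0
t: 29.62
eef_pos: [535.6, -25.3, 224.0]
tcp_rot: [3.14, -0.0, 1.548]
ft_force: [0.2, -0.2, -1.2]
opening: 0.003
grip_force: 0.0
t: 29.87
eef_pos: [535.1, -26.3, 222.2]
tcp_rot: [-3.14, -0.0, 1.544]
ft_force: [0.2, 0.1, 0.8]
opening: 0.003
grip_force: 0.0
[535.14763575 -26.25661631 222.23108445] 29.8667
top 0  nan
0 
scene 224 ((441.66644287109375, 44.04328536987305), 60.060794830322266) 61.167114937691736
52 [633.4 -87.5 147.6]
  return _methods._mean(a, axis=axis, dtype=dtype,
  ret = ret.dtype.type(ret / rcount)
```

The bowl is now at x≈440 and level, the guard is open, and the arm is clear. Handing in.

```bash
python3 -c "
from cell import env, job, read_camera, camera_info
print(job.job_done())"
```

```text
the job is handed in; nothing more can be done
None
```

I handed the job in at about 30 s of the 72 s allowed; the hand-in returned no verdict. The guard is open and the button was pressed down to its stop. The lid and basket are upright on the mat, and the bowl stands level on the worktop about 140 mm in front of the dock origin by camera.

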